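# Re-zero the slipped dial of a balancing valve

## Robot

A 7-joint arm with a two-finger parallel gripper is mounted at the origin on a cart in front of the work surface, level with it; the furniture and walls round the work are solid. World frame = base frame: x ahead of the robot, y to its left, z up, the work surface at z = 0. Lengths are in m, angles in rad, forces in N, time in s.
With the tool pointing down it reaches from about 0.4 to 0.85 m from the base axis. Payload 6.9 kg.
Tool frame: the origin (TCP) lies on the centre line of the jaws, within the pads' length; the fingertips stand 25 mm ahead of it and the grasp point (between the pads) lies 6 mm ahead of it; z points along the fingers, y is the line along which they close (so a half turn about z gives the same grasp; the last joint's range is limited). The gripper opens to 85 mm and grips with 20 to 120 N. Pads are 22 mm wide; open, the fingers measure 114 mm over their backs; the gripper's body (76 mm by 85 mm) begins 54 mm behind the grasp point. The pads swing forward as they close: fully open they stand 13 mm farther back than shut.
Start: joints at [-1.06, 0.507, -0.238, 1.5, 0.126, 1.149, -0.155], TCP at [0.246, 0.574, 0.219] pointing down, gripper open.
Joint ranges: [-3.08, 3.08], [-0.24, 2.05], [-1.43, 1.35], [0, 2.5], [-1.52, 4.66], [0.17, 1.96], [-2.89, 2.89]. Speed limits (rad/s): [2.39, 2.39, 3.14, 3.14, 3.14, 3.14, 3.14].

## Interface

Orientations are given as a unit quaternion [x, y, z, w].
In Python, from plant import bot, capture, camera_info gives the robot as it stands.
- The arm moves only by the tool apply_moves, never from a script. Its argument "increments" is a list of rows, each a list of 3 entries, a list of its own where there are three numbers: the shift along the tool's x, y, z each as a share of 20 mm, from -1 to 1, then the turn, a rotation vector about the tool's x, y, z each as a share of 0.12 rad, from -1 to 1, then the opening, from 0 (shut) to 1 (fully open). In form: [[[x, y, z], [ax, ay, az], hand], ...]. A call has exactly 5 rows; each row shifts and turns the commanded pose from where the row before left it, along the tool's axes as they then stand; what a row does not reach is not made up. A row lasts 1/8 s, in which the tool goes at most 62.5 mm and 10.7 degrees, less where a joint would pass 70% of its speed; a pose out of reach is approached as far as the arm can. A call with a number of a shift or a turn outside -1 to 1 is refused whole. A call with a gripper value outside its range is refused whole. The fingers move at their own pace and stop on an object; "grip_force" is the grip in N (left out, the last holds). Time passes only in rows, so rows that do not move let the fingers close, or fill a call up. It gives the time, the measured TCP pose, the force, the opening and the grip force at its end, in the units of the state.
- bot.sense(): the state, without advancing time (a new reading comes with each control period).
- capture(name): name is "scene" or "top" or "wrist"; returns (picture, depth): 384x512x3 uint8, red, green, blue; 384x512 float32, m along the optical axis (not along the pixel's ray), 0 where there is no reading.
- camera_info(name): a dict with "camera_matrix" (3x3 intrinsics, pixels), "world_from_camera" (4x4, takes a point from camera to world coordinates). Camera axes: x right, y up, looking along -z (the intrinsics and any distortion apply to the point x, -y, -z); pixel columns grow to the right and rows downward; lengths in m; the calibration is good to about 2 mm. A picture is of the moment at which its call begins: read the wrist's pose just before it. camera_info takes no time and is no camera call; for the wrist camera it gives the pose at the moment of the call.
- bot.finish_job(): hands the job in; it is judged then, once.
The state is a dict: "time": time; "q": joint angles; "qd": joint speeds; "tau": joint torques, N m; "tcp_pos": TCP position; "ee_rot": TCP orientation; "wrist_force": force on the tool from outside, world axes, zero at the start; "wrist_torque": the same for the moment, N m; "finger_gap": finger opening in m; "finger_force": force on a finger pad.
Only numpy, scipy, OpenCV 4.12 (cv2) and the standard library are available. Lean on these libraries where they do the work, as an engineer would, in place of code of your own. Each camera call takes 0.05 s, during which the arm holds its last target. There are 200 camera calls.

## Task

The graduated dial of the balancing valve in the bench fixture has slipped on its handwheel. Turn the handwheel clockwise until you feel the valve shut on its soft seat (snug, not forced), then, with the handwheel left shut, turn the dial ring alone until its broad zero line stands at the pointed index on the valve, and let go. Leave the loose things beside it where they are.

Things in the scene. Friction and masses are not known exactly. Their poses are not given: they have to be found in the camera images.
- valve: Brass balancing valve in a bench fixture fixed to the table: grey base plate 100 x 190 x 10 mm, two aluminium clamp blocks 69 mm tall, 78 mm either side of the stem. Origin on the table under the stem; z up the stem axis, y along the pipe, -x to the index. Round the stem, by height: bonnet to 85 mm (radius 20), index plate 85-89, dial ring 92-108, handwheel 111-144 mm.
- wheel_centre (a point): Centre of the handwheel, on the stem axis 130 mm above the table; fixed to the valve, with its axes. Handwheel: black fluted plastic knob, 48 mm across, gripping side from 117 to 142 mm above the table. Clockwise from above shuts the valve; it starts 0.9 to 2.6 rad open, does not rise, and turns against about 0.07 N m of friction (either way). The dial goes round with it.
- seat (a point): Point on the stem axis inside the valve (its axes), 44 mm above the table: the soft seat. Once the plug meets it, the torque at the handwheel rises above the friction by about 1 N m per further rad. Stop at a rise of 0.1 to 0.25 N m; let go, it springs back a little and stays shut by friction. More than 0.4 rad past first touch (about 0.47 N m in all) crushes it; a firm grip can do that.
- stem (a joint): Lift of the plug and stem off the seat, m: 0 at first touch, positive open, slightly negative when pressed into the soft seat; 0.25 mm per rad of the handwheel. The reading's noise is as large as the travel, so the seat must be felt. The steel stem end, 8 mm across, shows in the handwheel's top face.
- dial_centre (a point): Centre of the dial, on the stem axis 100 mm above the table; fixed to the valve, with its axes. Dial: bare aluminium ring under the handwheel, 64 mm across, 16 mm tall (straight side from 93 to 103 mm above the table, 45 degree bevel up to 108 mm), thin dark lines every 10 degrees. A friction fit: gripped itself it turns either way against 0.025 N m and the handwheel stays.
- zero_line (a point): Middle of the dial's zero line, on its rim 32 mm from the stem axis, 100 mm above the table; turns with the dial; its x axis points to the stem axis, z up. The zero line is the one dark line 4 mm broad, running over the whole bevel on to the top face. With the valve shut it stands 0.8 to 2.7 rad clockwise of the index (seen from above), so counter-clockwise is the shorter way.
- index (a point): Point on the dial's rim, 32 mm from the stem axis, 100 mm above the table, straight above the index: where the zero line must stand. Fixed to the valve, with its axes (x to the stem axis). The index is a flat dark steel nose on the valve's -x side, tapering from 10 to 2 mm wide, reaching 50 mm from the stem axis; its top is 89 mm above the table, so fingertips kept higher pass over it.
- ptfe_roll: Loose bystander: white roll of thread tape lying flat, 51 mm across, 14 mm tall; origin at the centre of its underside.
- union_20: Loose bystander: white plastic pipe union, 40 x 51 x 40 mm; origin at the centre of its underside.
- capacitor_al: Loose bystander: white cylindrical capacitor standing on end, 48 mm across, 117 mm tall; origin at the centre of its underside.

How it is judged:
On the way, in this order (a step that is already met when the one before it is completed fails the run):
1. the handwheel is turned until the plug is on its seat (value of joint stem below 2e-05 m), for 0.2 s.
2. the dial's zero line is at the index, the valve still shut (horizontal distance between zero_line and index below 0.0028 m and value of joint stem below 2e-05 m), for 0.2 s.
At the end, for the whole second after the job is handed in: The valve is shut (handwheel turned in until the plug is on its seat, to within 0.08 rad of the first touch or pressed in a little), and the dial's zero line stands at the index within half a graduation (2.8 mm along the rim, 5 degrees), and stays so when let go (all of step 2).
It fails at once if the soft seat is crushed: the handwheel is forced more than 0.4 rad past first touch (value of joint stem below -0.0001 m).
It fails at once if a loose bystander is pushed away by more than 25 mm or knocked over (distance of any of ptfe_roll, union_20, capacitor_al from where it was at the start of the episode above 0.025 m or angle between capacitor_al's own z axis and vertical above 0.5 rad).
It also fails if it takes over 72 s, if anything falls off the work surface, if the arm or the gripper's body presses on something with over 40 N, if the wrist force passes 120 N, or if a joint passes its speed limit or range.

## Working session

There is one attempt and no reset: what is moved stays moved. The work goes in short steps, Python scripts to look and compute and a tool call to move; the robot and the scene stay as the last step left them, time stands still between calls to the robot, and variables do not carry over. Pictures are saved under pics/ and viewed, at most 10 in all, crops included, and the job is handed in when it is done.

Besides the shell and the picture viewer there is one more tool, called as name(argument=value, ...), one argument or row to a line, values as JSON. apply_moves: Moves the arm, as the interface text tells. Its arguments: {"type":"object","properties":{"increments":{"type":"array"},"grip_force":{"type":"number"}},"required":["increments"]}

```bash
mkdir -p pics; ls; python3 - <<'E'
from plant import bot,capture,camera_info
import cv2,numpy as np
s=bot.sense();print(s)
ims=[]
for n in("scene","top"):
    p,d=capture(n);np.savez(f"pics/{n}0.npz",p=p,d=d);i=camera_info(n);print(n,i)
    ims.append(p[:,:,::-1])
cv2.imwrite("pics/a.png",cv2.resize(np.vstack(ims),(400,600)) if 0 else cv2.resize(np.hstack(ims),(800,300)))
cv2.imwrite("pics/top0.png",ims[1])
E
```

```text
pics
{'time': 0.0, 'q': array([-1.06052823,  0.50832939, -0.23752203,  1.50112682,  0.12569335,
        1.14890423, -0.15478414]), 'qd': array([ 0.00095537, -0.00109844, -0.00019034,  0.00048754,  0.00208674,
        0.00117001,  0.00120569]), 'tau': array([ 5.46567317e-04, -6.20600080e+01, -2.18655266e+00, -2.49665469e+01,
        1.26838032e-02,  1.20883441e-02, -1.22371436e-06]), 'tcp_pos': array([0.24599422, 0.5739844 , 0.21843692]), 'ee_rot': array([ 2.00991821e-01,  9.79592515e-01, -8.74415656e-04, -1.64123864e-04]), 'wrist_force': array([-0.87088321, -1.4055192 , -0.31622398]), 'wrist_torque': array([ 0.01828568, -0.03691493, -0.04247224]), 'finger_force': 0.0, 'finger_gap': 0.08578701894614497}
scene {'camera_matrix': array([[401.20772605,   0.        , 265.89308746],
       [  0.        , 401.20772605, 198.06590025],
       [  0.        ,   0.        ,   1.        ]]), 'world_from_camera': array([[ 0.85934191,  0.37099147, -0.35198978,  0.15472493],
       [-0.51114923,  0.60147837, -0.61396273, -0.64073047],
       [-0.0160607 ,  0.70752321,  0.70650758,  0.86223863],
       [ 0.        ,  0.        ,  0.        ,  1.        ]])}
top {'camera_matrix': array([[367.14489347,   0.        , 249.34773503],
       [  0.        , 367.14489347, 188.13278355],
       [  0.        ,   0.        ,   1.        ]]), 'world_from_camera': array([[-0.06681057,  0.97371829, -0.21773617,  0.29724899],
       [-0.99776444, -0.06485687,  0.01611533, -0.00931478],
       [ 0.0015701 ,  0.21832608,  0.97587461,  1.21753541],
       [ 0.        ,  0.        ,  0.        ,  1.        ]])}
```

View pics/a.png

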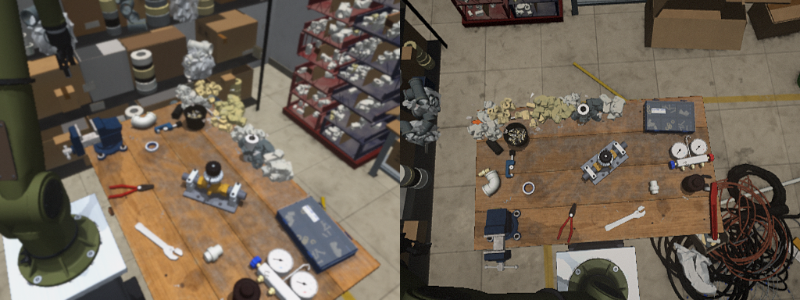

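The left half (scene) shows the valve at about (272,222) in full pixels. The right half (top) shows it at about (261,198), with the tape roll at (165,240) and the union at (326,238). I'll enlarge the valve next.

```bash
python3 - <<'E'
import cv2,numpy as np
t=np.load("pics/top0.npz")["p"][:,:,::-1];s=np.load("pics/scene0.npz")["p"][:,:,::-1]
a=cv2.resize(t[160:250,210:310],(400,360),interpolation=cv2.INTER_CUBIC)
b=cv2.resize(s[190:280,220:320],(400,360),interpolation=cv2.INTER_CUBIC)
cv2.imwrite("pics/b.png",np.hstack([a,b]))
E
```

```text
(no output)
```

View pics/b.png

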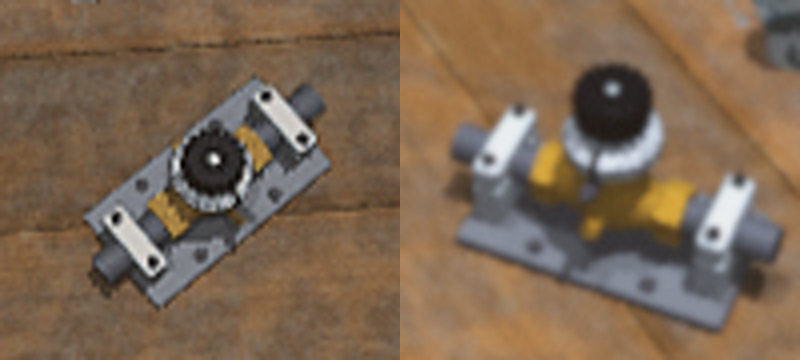

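The left crop (top view) shows the steel stem end at (213,159), which is pixel (263,199.5), and the clamp tops at crop (132,240) and (283,120). The right crop (scene) shows the stem end at (612,88), pixel (273,212). The nose points down-right in the top view, towards the robot.

```bash
cat > h.py <<'E'
import numpy as np,cv2
from plant import bot,capture,camera_info
def ray(info,u,v):
    K=info["camera_matrix"];T=info["world_from_camera"]
    d=np.array([(u-K[0,2])/K[0,0],-(v-K[1,2])/K[1,1],-1.0]);return T[:3,3],T[:3,:3]@d
def onplane(info,u,v,z):
    o,d=ray(info,u,v);return o+d*(z-o[2])/d[2]
def proj(info,p):
    K=info["camera_matrix"];T=info["world_from_camera"]
    c=T[:3,:3].T@(np.array(p)-T[:3,3]);return K[0,2]+K[0,0]*c[0]/-c[2],K[1,2]-K[1,1]*c[1]/-c[2]
from scipy.spatial.transform import Rotation as R
E
python3 - <<'E'
from h import *
t=camera_info("top");s=camera_info("scene")
c=lambda x,y:(210+x/4-.4,160+y/4-.4)
print("stem",onplane(t,*c(213,159),.144),onplane(s,220+212/4-.4,190+22-.4,.144))
a=onplane(t,*c(132,240),.069);b=onplane(t,*c(283,120),.069);print(a,b,(a+b)/2,np.linalg.norm(a-b))
d=(b-a)[:2];print("pipe yaw",np.arctan2(d[1],d[0]))
for n,(u,v) in dict(roll=(165,240),union=(326,238)).items(): print(n,onplane(t,u,v,.02))
q=R.from_quat(bot.sense()["ee_rot"]);print(q.as_matrix())
w=camera_info("wrist");T=w["world_from_camera"];print(w["camera_matrix"])
tp=bot.sense()["tcp_pos"];print("cam in tool",q.inv().apply(T[:3,3]-tp),"\n",q.inv().as_matrix()@T[:3,:3])
E
```

```text
stem [ 0.49997174 -0.06485302  0.144     ] [ 0.50255799 -0.06553652  0.144     ]
[ 4.53728092e-01 -3.29333315e-04  6.90000000e-02] [ 0.54210394 -0.12704657  0.069     ] [ 0.49791601 -0.06368795  0.069     ] 0.15449125666767877
pipe yaw -0.9618002583048921
roll [0.41084102 0.25499425 0.02      ]
union [ 0.3824689  -0.26618995  0.02      ]
[[-9.19207524e-01  3.93773005e-01 -5.91239105e-04]
 [ 3.93773446e-01  9.19206332e-01 -1.48030481e-03]
 [-3.94333451e-05 -1.59352158e-03 -9.99998730e-01]]
[[319.48305371   0.         252.87676294]
 [  0.         319.48305371 189.63366885]
 [  0.           0.           1.        ]]
cam in tool [ 0.07669397  0.00093361 -0.15428527] 
 [[ 5.69645973e-04  9.54410013e-01  2.98498245e-01]
 [ 9.99999389e-01 -8.26611092e-04  7.34611616e-04]
 [ 9.47862643e-04  2.98497644e-01 -9.54409900e-01]]
```

apply_moves(
  increments=[
    [[-0.5,-0.5,-0.3],[0,0,0],1],
    [[-1,-1,0],[0,0,0],1],
    [[-1,-1,0],[0,0,0],1],
    [[-1,-1,0],[0,0,0],1],
    [[-1,-1,0],[0,0,0],1],
  ],
)

```text
time: 0.72
tcp_pos: [0.2942, 0.4544, 0.2257]
ee_rot: [0.201, 0.98, -0.0, 0.0]
wrist_force: [-0.1, 0.3, -0.1]
finger_gap: 0.0852
finger_force: 0.0
```

apply_moves(
  increments=[
    [[-1,-1,0],[0,0,0],1],
    [[-1,-1,0],[0,0,0],1],
    [[-1,-1,0],[0,0,0],1],
    [[-1,-1,0],[0,0,0],1],
    [[-1,-1,0],[0,0,0],1],
  ],
)

```text
time: 1.35
tcp_pos: [0.3464, 0.323, 0.2257]
ee_rot: [0.201, 0.979, -0.0, 0.0]
wrist_force: [0.3, 0.6, 0.1]
finger_gap: 0.0856
finger_force: 0.0
```

apply_moves(
  increments=[
    [[-1,-1,0],[0,0,0],1],
    [[-1,-1,0],[0,0,0],1],
    [[-1,-1,0],[0,0,0],1],
    [[-1,-1,0],[0,0,0],1],
    [[-1,-1,0],[0,0,0],1],
  ],
)

```text
time: 1.98
tcp_pos: [0.3985, 0.1919, 0.2257]
ee_rot: [0.201, 0.98, 0.0, 0.0]
wrist_force: [0.6, -0.7, 0.1]
finger_gap: 0.0852
finger_force: 0.0
```

apply_moves(
  increments=[
    [[-1,-1,0],[0,0,0],1],
    [[-1,-1,0],[0,0,0],1],
    [[-1,-1,0],[0,0,0],1],
    [[-1,-1,0],[0,0,0],1],
    [[-1,-1,0],[0,0,0],1],
  ],
)

```text
time: 2.6
tcp_pos: [0.4508, 0.0607, 0.2257]
ee_rot: [0.201, 0.98, -0.0, 0.0]
wrist_force: [1.1, 1.6, -0.2]
finger_gap: 0.0858
finger_force: 0.0
```

```bash
python3 - <<'E'
from h import *
s=bot.sense();print(s["tcp_pos"],s["q"],s["time"]);q=R.from_quat(s["ee_rot"]);print(q.as_matrix());print(q.inv().apply(np.array([.501,-.065,.22])-s["tcp_pos"])/.02)
E
```

```text
[0.45079451 0.0606929  0.22569126] [-0.15444567  0.23471522 -0.04201712  1.91503094  0.01184903  0.99174493
  0.96342173] 2.6
[[-9.18873052e-01  3.94553150e-01  3.55783943e-04]
 [ 3.94553147e-01  9.18873118e-01 -8.08066876e-05]
 [-3.58802835e-04  6.61245868e-05 -9.99999933e-01]]
[-4.7861481  -4.78437342  0.2859639 ]
```

apply_moves(
  increments=[
    [[-1,-1,0.1],[0,0,0],1],
    [[-1,-1,0.1],[0,0,0],1],
    [[-1,-1,0.1],[0,0,0],1],
    [[-1,-1,0],[0,0,0],1],
    [[-0.8,-0.8,0],[0,0,0],1],
  ],
)

```text
time: 3.22
tcp_pos: [0.501, -0.0656, 0.2196]
ee_rot: [0.202, 0.979, -0.0, 0.0]
wrist_force: [-0.2, -0.8, 1.0]
finger_gap: 0.0858
finger_force: 0.0
```

```bash
python3 - <<'E'
from h import *
s=bot.sense();w=camera_info("wrist");p,d=capture("wrist");print(s["tcp_pos"],s["q"][6],s["wrist_torque"])
np.savez("pics/w0.npz",p=p,d=d,T=w["world_from_camera"],K=w["camera_matrix"])
cv2.imwrite("pics/w0.png",cv2.resize(p[:,:,::-1],(768,576)))
for n,q in dict(stem=(.501,-.065,.144),nose=(.501-.821*.05,-.065-.571*.05,.089)).items():print(n,proj(w,q))
# shadows: points >0.1 m tall in top depth elsewhere
t=camera_info("top");z=np.load("pics/top0.npz")["d"];v,u=np.indices(z.shape)
o,D=ray(t,0,0);K=t["camera_matrix"];T=t["world_from_camera"]
c=np.stack([(u-K[0,2])/K[0,0]*z,-(v-K[1,2])/K[1,1]*z,-z],-1);W=c@T[:3,:3].T+T[:3,3]
m=(W[...,2]>.07)&(W[...,2]<.2)&(abs(W[...,0]-.5)<.35)&(abs(W[...,1])<.6)&(z>0)
n,l,st,ce=cv2.connectedComponentsWithStats(m.astype('uint8'))
for i in range(1,n):
    if st[i,4]>20: print(st[i],np.median(W[l==i],0).round(3))
E
```

```text
[ 0.50103764 -0.06558364  0.21963853] 1.253607972306996 [ 0.01827745 -0.03730801 -0.01384623]
stem (np.float64(252.61204469516713), np.float64(195.2880611131132))
nose (np.float64(205.4684845876212), np.float64(147.98310449700517))
[ 162  121  127   38 2819] [0.708 0.063 0.104]
[  86  125   64   53 1564] [0.681 0.376 0.1  ]
[147 142  12  10  82] [0.695 0.269 0.121]
[ 85 149   7   5  23] [0.702 0.477 0.098]
[173 162  10   7  30] [0.639 0.199 0.088]
[131 165   7   9  22] [0.637 0.337 0.076]
[253 192  21  24 350] [ 0.491 -0.065  0.14 ]
[368 223  23  22 393] [ 0.38  -0.416  0.079]
[ 107  266   33   68 1664] [0.251 0.358 0.108]
```

View pics/w0.png

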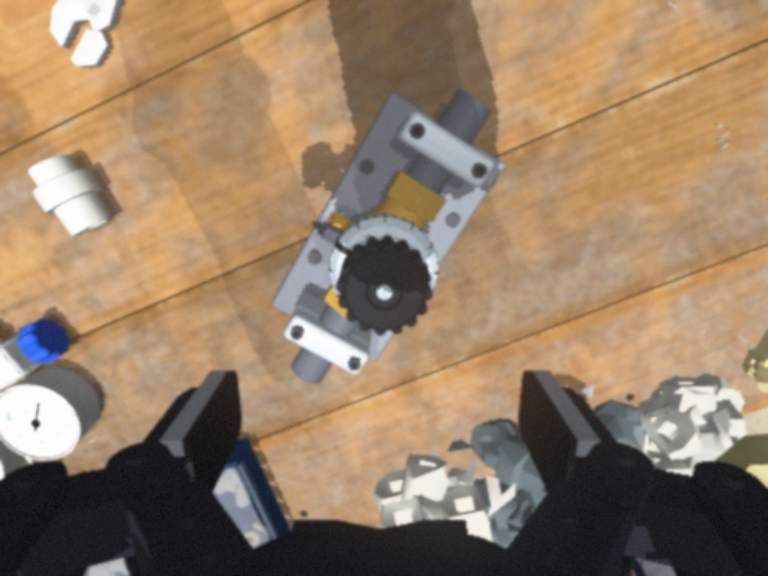

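The wrist view shows the stem end at (257,195), 4 px from the prediction, which is about 2 mm along tool y. The nose is at (212,151), confirming the index direction. Nothing loose is close, so I'll descend on the handwheel.

apply_moves(
  increments=[
    [[0,0.08,0.9],[0,0,0],1],
    [[0,0,0.9],[0,0,0],1],
    [[0,0,0.9],[0,0,0],1],
    [[0,0,0.9],[0,0,0],1],
    [[0,0,0.65],[0,0,0],1],
  ],
  grip_force=30,
)

```text
time: 3.9
tcp_pos: [0.5014, -0.0625, 0.1339]
ee_rot: [0.201, 0.98, -0.0, -0.0]
wrist_force: [-0.4, -0.5, -0.3]
finger_gap: 0.0853
finger_force: 0.0
```

apply_moves(
  increments=[
    [[0,0,0],[0,0,0],0.75],
    [[0,0,0],[0,0,0],0.5],
    [[0,0,0],[0,0,0],0.4],
    [[0,0,0],[0,0,0],0.2],
    [[0,0,0],[0,0,0],0],
  ],
)

```text
time: 4.53
tcp_pos: [0.5022, -0.0622, 0.1345]
ee_rot: [0.201, 0.98, 0.0, 0.0]
wrist_force: [0.1, -0.3, 0.2]
finger_gap: 0.0008
finger_force: 0.0
```

```bash
cat >> h.py <<'E'
def st():
    s=bot.sense();q=R.from_quat(s["ee_rot"])
    m=q.as_matrix()
    print("t %.2f"%s["time"],"pos",s["tcp_pos"].round(4),"q7 %.3f"%s["q"][6],"yaw %.3f"%np.arctan2(m[1,1],m[0,1]),"F",s["wrist_force"].round(1),"toolF",q.inv().apply(s["wrist_force"]).round(1),"T",s["wrist_torque"].round(3),"gap %.4f"%s["finger_gap"],"ff",s["finger_force"],"tau7 %.3f"%s["tau"][6])
E
python3 -c "from h import *;st()"
```

```text
t 4.53 pos [ 0.5022 -0.0622  0.1345] q7 1.249 yaw 1.166 F [ 0.1 -0.3  0.2] toolF [-0.2 -0.2 -0.2] T [ 0.015  0.03  -0.002] gap 0.0008 ff 0.0 tau7 0.000
```

```bash
python3 - <<'E'
from h import *
w=camera_info("wrist");p,d=capture("wrist");s,_=capture("scene");t,_=capture("top");st()
cv2.imwrite("pics/c.png",np.hstack([cv2.resize(p[:,:,::-1],(400,300)),cv2.resize(s[140:260,200:360,::-1],(400,300),interpolation=2)]))
E
```

```text
t 4.67 pos [ 0.5021 -0.0622  0.1343] q7 1.249 yaw 1.166 F [ 0.3 -0.8  0.3] toolF [-0.6 -0.6 -0.3] T [-0.015 -0.006 -0.059] gap -0.0000 ff 0.0 tau7 0.000
```

View pics/c.png

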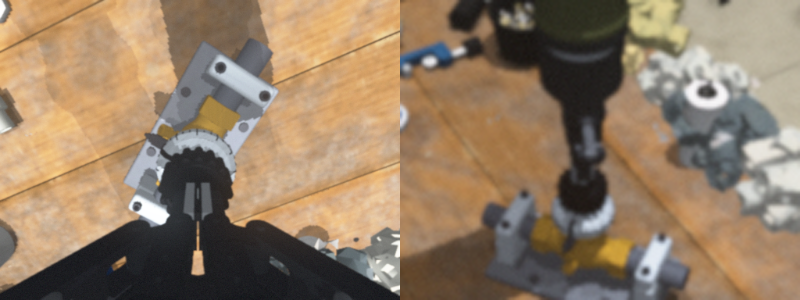

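The left half (wrist view) shows the closed fingers in front of the wheel at about (197,190). The right half (scene) shows them ending on or above the wheel, so the heights disagree. I'll check them with the depth images.

```bash
python3 - <<'E'
from h import *
f=np.load("pics/w0.npz");i=dict(camera_matrix=f["K"],world_from_camera=f["T"])
def pt(i,d,u,v):
    o,D=ray(i,u,v);return (o+D*d[int(v),int(u)]).round(4)
for n,(u,v) in dict(stem=(257,195),knobtop=(275,195),dialtop=(262,150),nose=(212,151),clamp=(302,102),table=(300,280),clamp2=(220,230)).items():print(n,pt(i,f["d"],u,v))
w=camera_info("wrist");p,d=capture("wrist");st()
for u,v in((249,238),(254,245),(245,260),(275,215),(256,200),(285,120),(350,200)):print(u,v,pt(w,d,u,v),p[v,u])
s=bot.sense();q=R.from_quat(s["ee_rot"])
for z in(0,.006,.025):print(z,proj(w,s["tcp_pos"]+q.apply([0,0,z])))
sc=camera_info("scene");_,ds=capture("scene")
for a in range(160,250,10):print(a,[pt(sc,ds,u,a)[2] for u in range(255,295,5)])
E
```

```text
stem [ 0.5026 -0.062   0.1424]
knobtop [ 0.5076 -0.0493  0.1437]
dialtop [ 0.4785 -0.0468  0.1067]
nose [ 0.4648 -0.0895  0.0882]
clamp [0.4591 0.0032 0.0634]
table [ 0.6808 -0.0731 -0.0007]
clamp2 [ 0.5477 -0.1229  0.0631]
t 4.72 pos [ 0.5021 -0.0622  0.1343] q7 1.249 yaw 1.166 F [ 0.3  0.1 -0.6] toolF [-0.2  0.2  0.6] T [-0.022 -0.006 -0.021] gap -0.0002 ff 0.0 tau7 0.000
249 238 [ 0.4912 -0.0585  0.1549] [78 85 87]
254 245 [ 0.4917 -0.0563  0.1625] [36 37 39]
245 260 [ 0.4902 -0.0595  0.1757] [ 96 100 104]
275 215 [ 0.4904 -0.0444  0.1422] [47 42 44]
256 200 [ 0.4801 -0.0502  0.1402] [44 46 47]
285 120 [ 0.46   -0.0183  0.0553] [ 95  99 106]
350 200 [ 0.5613  0.0145 -0.0008] [199 163 127]
0 (np.float64(251.3107198305636), np.float64(240.5821447494211))
0.006 (np.float64(251.37179847643063), np.float64(235.66968161072867))
0.025 (np.float64(251.54142866307285), np.float64(222.02658217293387))
160 [np.float64(0.3158), np.float64(0.3237), np.float64(0.3372), np.float64(0.3391), np.float64(0.3395), np.float64(0.3363), np.float64(0.3205), np.float64(0.0367)]
170 [np.float64(0.2817), np
[... 605 characters left out ...]
64(-0.001), np.float64(-0.0028)]
210 [np.float64(-0.0023), np.float64(-0.0035), np.float64(0.1421), np.float64(0.1639), np.float64(0.1618), np.float64(0.1403), np.float64(-0.0024), np.float64(-0.0016)]
220 [np.float64(-0.0021), np.float64(-0.0008), np.float64(0.133), np.float64(0.1367), np.float64(0.1381), np.float64(0.1313), np.float64(-0.002), np.float64(-0.0008)]
230 [np.float64(0.0601), np.float64(0.0601), np.float64(0.1064), np.float64(0.1068), np.float64(0.1048), np.float64(0.1046), np.float64(-0.0045), np.float64(-0.0031)]
240 [np.float64(0.0307), np.float64(0.0386), np.float64(0.0877), np.float64(0.0577), np.float64(0.0589), np.float64(0.0595), np.float64(0.0615), np.float64(0.0609)]
```

```bash
python3 - <<'E'
from h import *
w=camera_info("wrist");p,d=capture("wrist");st()
np.savez("pics/w1.npz",p=p,d=d,T=w["world_from_camera"],K=w["camera_matrix"])
a=cv2.resize(p[150:330,170:350,::-1],(600,600),interpolation=2)
cv2.imwrite("pics/d.png",cv2.convertScaleAbs(a,alpha=1.6,beta=20))
s=bot.sense();q=R.from_quat(s["ee_rot"])
for z in(-.03,-.02,-.01,0,.01,.025):print(z,proj(w,s["tcp_pos"]+q.apply([.011,0,z])))
for v in range(190,262,6):print(v,d[v,238:266:4].round(3))
E
```

```text
t 4.83 pos [ 0.5021 -0.0622  0.1343] q7 1.249 yaw 1.166 F [ 0.5 -0.2 -0.1] toolF [-0.6 -0.   0.1] T [ 0.019  0.016 -0.013] gap 0.0003 ff 0.0 tau7 0.000
-0.03 (np.float64(250.8785900219961), np.float64(248.80946701511482))
-0.02 (np.float64(251.02781957455494), np.float64(238.53396523503028))
-0.01 (np.float64(251.15894238738457), np.float64(229.50523953333584))
0 (np.float64(251.27506543518504), np.float64(221.50935290147987))
0.01 (np.float64(251.37862330794593), np.float64(214.37866673610847))
0.025 (np.float64(251.5145268042688), np.float64(205.02075743168325))
190 [0.175 0.178 0.189 0.175 0.172 0.175 0.189]
196 [0.166 0.168 0.172 0.164 0.163 0.165 0.174]
202 [0.157 0.158 0.164 0.156 0.155 0.156 0.166]
208 [0.157 0.156 0.157 0.156 0.155 0.155 0.157]
214 [0.156 0.156 0.155 0.156 0.156 0.156 0.155]
220 [0.156 0.157 0.156 0.156 0.158 0.156 0.157]
226 [0.157 0.157 0.158 0.157 0.157 0.157 0.157]
232 [0.158 0.158 0.159 0.16  0.16  0.158 0.159]
238 [0.162 0.147 0.147 0.146 0.147 0.147 0.147]
244 [0.141 0.142 0.142 0.141 0.142 0.141 0.14 ]
250 [0.136 0.136 0.137 0.136 0.136 0.137 0.135]
256 [0.132 0.131 0.131 0.132 0.132 0.131 0.131]
```

View pics/d.png

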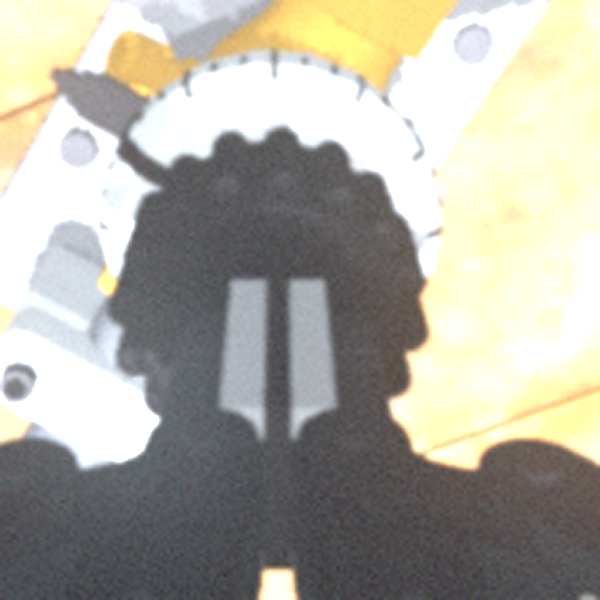

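The fingertips are visibly at z ≈ 0.149, just above the knob. The same offset shows in the first wrist picture, where the open tips sit about 26 mm behind the reported TCP. So the real tips are about 38 mm higher than the stated tool geometry gives, and I'll go by the measurement: open, then go about 38 mm lower.

apply_moves(
  increments=[
    [[0,0,0],[0,0,0],1],
    [[0,0,0],[0,0,0],1],
    [[0,0,0],[0,0,0],1],
    [[0,0,0],[0,0,0],1],
    [[0,0,0],[0,0,0],1],
  ],
)

```text
time: 5.45
tcp_pos: [0.5021, -0.0622, 0.1343]
ee_rot: [0.201, 0.98, -0.0, 0.0]
wrist_force: [-0.3, 0.2, 0.1]
finger_gap: 0.0854
finger_force: 0.0
```

```bash
python3 - <<'E'
from h import *
st();w=camera_info("wrist");s=bot.sense();q=R.from_quat(s["ee_rot"]);p,d=capture("wrist")
# all points of the fingers in tool frame
v,u=np.indices(d.shape);K=w["camera_matrix"];T=w["world_from_camera"]
c=np.stack([(u-K[0,2])/K[0,0]*d,-(v-K[1,2])/K[1,1]*d,-d],-1);W=c@T[:3,:3].T+T[:3,3]
L=(W-s["tcp_pos"])@q.as_matrix()
m=(d>0)&(abs(L[...,0])<.02)&(abs(abs(L[...,1])-.05)<.012)&(L[...,2]<.03)
print(m.sum(),np.percentile(L[m][:,2],[50,90,98,99.5,100]),L[m][:,0].min(),L[m][:,0].max())
for sg in(-1,1):
    k=m&(L[...,1]*sg>0)&(L[...,2]>-.06)&(L[...,2]<-.02);print(sg,k.sum(),np.percentile(L[k],[1,99],axis=0).round(4))
E
```

```text
t 5.45 pos [ 0.5021 -0.0622  0.1343] q7 1.249 yaw 1.166 F [-0.3  0.2  0.1] toolF [ 0.3  0.1 -0.1] T [ 0.011 -0.003 -0.037] gap 0.0854 ff 0.0 tau7 -0.000
16875 [-0.07488403 -0.04036322 -0.03002936 -0.02659994 -0.02410671] -0.012061713330941911 0.018553922292922506
-1 2557 [[-0.0099 -0.0554 -0.0596]
 [ 0.012  -0.0415 -0.0259]]
1 2560 [[-0.0099  0.043  -0.0596]
 [ 0.0121  0.0566 -0.026 ]]
```

This confirms the open tips at tool z = -26 mm. Descending 38 mm.

apply_moves(
  increments=[
    [[0,0,0.6],[0,0,0],1],
    [[0,0,0.6],[0,0,0],1],
    [[0,0,0.7],[0,0,0],1],
    [[0,0,0],[0,0,0],1],
    [[0,0,0],[0,0,0],0.7],
  ],
)

```text
time: 6.12
tcp_pos: [0.5021, -0.0622, 0.0962]
ee_rot: [0.201, 0.98, -0.0, -0.0]
wrist_force: [0.2, -0.1, 0.1]
finger_gap: 0.0698
finger_force: 0.0
```

apply_moves(
  increments=[
    [[0,0,0],[0,0,0],0.4],
    [[0,0,0],[0,0,0],0.2],
    [[0,0,0],[0,0,0],0],
    [[0,0,0],[0,0,0],0],
    [[0,0,0],[0,0,0],0],
  ],
  grip_force=30,
)

```text
time: 6.75
tcp_pos: [0.5018, -0.0636, 0.0971]
ee_rot: [0.201, 0.979, -0.001, 0.0]
wrist_force: [-2.5, -3.5, 5.7]
finger_gap: 0.0475
finger_force: 30.5
```

```bash
python3 -c "from h import *;st()"
```

```text
t 6.75 pos [ 0.5018 -0.0636  0.0971] q7 1.249 yaw 1.165 F [-2.5 -3.5  5.7] toolF [ 0.9 -4.2 -5.7] T [-0.939  0.666  0.066] gap 0.0475 ff 30.518132673605578 tau7 -0.070
```

apply_moves(
  increments=[
    [[0,-0.07,-0.05],[0,0,0],0],
    [[0,0,0],[0,0,0.5],0],
    [[0,0,0],[0,0,0.5],0],
    [[0,0,0],[0,0,0.5],0],
    [[0,0,0],[0,0,0],0],
  ],
)

```text
time: 7.38
tcp_pos: [0.5018, -0.0636, 0.0973]
ee_rot: [0.288, 0.958, -0.0, 0.0]
wrist_force: [1.2, -1.1, -3.1]
finger_gap: 0.0472
finger_force: 33.3
```

```bash
python3 -c "from h import *;st()"
```

```text
t 7.38 pos [ 0.5018 -0.0636  0.0973] q7 1.111 yaw 0.986 F [ 1.2 -1.1 -3.1] toolF [-1.6 -0.3  3.1] T [-0.458 -0.172 -0.092] gap 0.0472 ff 33.340751246432774 tau7 -0.314
```

apply_moves(
  increments=[
    [[0,0,0],[0,0,0.6],0],
    [[0,0,0],[0,0,0.6],0],
    [[0,0,0],[0,0,0.6],0],
    [[0,0,0],[0,0,0.6],0],
    [[0,0,0],[0,0,0.6],0],
  ],
)

```text
time: 8.0
tcp_pos: [0.5017, -0.0635, 0.0973]
ee_rot: [0.455, 0.89, 0.0, 0.0]
wrist_force: [1.4, -0.8, -3.8]
finger_gap: 0.0469
finger_force: 33.5
```

```bash
cat >> h.py <<'E'
def avg(n=6):
    a=[]
    for i in range(n):
        s=bot.sense();a.append(np.r_[s["tau"][4:],s["wrist_torque"],s["wrist_force"]]);capture("top")
    a=np.array(a);print("mean tau5-7",a.mean(0)[:3].round(3),"T",a.mean(0)[3:6].round(3),"F",a.mean(0)[6:].round(2),"sdTz %.3f"%a[:,5].std(),"tau7s",a[:,2].round(3))
E
python3 -c "from h import *;st();avg(4);print(bot.sense()['q'].round(3))"
```

```text
t 8.00 pos [ 0.5017 -0.0635  0.0973] q7 0.828 yaw 0.625 F [ 1.4 -0.8 -3.8] toolF [-1.5  0.7  3.8] T [-0.379 -0.1    0.009] gap 0.0469 ff 33.46175499857054 tau7 0.667
mean tau5-7 [-0.275  0.482  0.098] T [-0.39  -0.161 -0.046] F [ 1.39 -1.27 -4.05] sdTz 0.034 tau7s [ 0.667  0.504 -0.562 -0.215]
[-0.04   0.471  0.169  1.978 -0.119  0.701  0.831]
```

```bash
cat >> h.py <<'E'
C=np.array([.5022,-.063])
def prof(p,w,r,z,c=C):
    g=cv2.GaussianBlur(cv2.cvtColor(p,cv2.COLOR_RGB2GRAY),(3,3),0).astype(np.float32)
    a=np.radians(np.arange(0,360,2));uv=np.array([proj(w,[c[0]+r*np.cos(x),c[1]+r*np.sin(x),z]) for x in a],np.float32)
    return cv2.remap(g,uv[:,:1],uv[:,1:],cv2.INTER_LINEAR)[:,0].round().astype(int)
def load(n):
    f=np.load(n);return f["p"],dict(camera_matrix=f["K"],world_from_camera=f["T"])
def snap(n):
    w=camera_info("wrist");p,d=capture("wrist");np.savez(n,p=p,d=d,T=w["world_from_camera"],K=w["camera_matrix"]);return p,w
E
python3 - <<'E'
from h import *
snap("pics/w2.npz");T=[]
for n in("pics/w0.npz","pics/w1.npz","pics/w2.npz"):
    p,w=load(n);q=w["world_from_camera"][:2,3]-C;cam=int(np.degrees(np.arctan2(q[1],q[0])))//2*2
    a=np.arange(cam-90,cam+90,2)
    print(n,"cam az",cam)
    for r,z in((.0295,.1055),(.0318,.100)):
        pr=prof(p,w,r,z);print(' '.join(f"{x}" for x in pr[(a//2)%180]))
p,w=load("pics/w2.npz");a=cv2.resize(p[100:310,130:370,::-1],(686,600),interpolation=2)
cv2.imwrite("pics/e.png",cv2.convertScaleAbs(a,alpha=1.4,beta=15))
E
```

```text
pics/w0.npz cam az 158
191 208 219 221 223 224 225 225 223 214 193 170 159 153 145 144 152 157 159 158 157 155 157 160 161 161 161 159 153 151 155 158 158 158 159 160 159 159 159 159 159 159 158 152 151 156 161 162 162 162 161 160 160 160 160 159 158 154 148 150 157 160 160 160 160 160 160 160 161 166 172 154 102 68 73 119 175 206 214 215 215 215 214 213 212 210 204 194 188 199
182 195 196 190 190 199 202 197 191 181 166 157 147 134 131 143 152 155 151 148 146 140 137 131 128 132 136 132 119 116 128 135 135 131 129 133 137 138 134 131 135 137 131 117 113 126 135 136 130 125 129 132 129 124 128 137 136 126 110 103 117 127 130 129 129 131 129 125 124 126 127 122 106 79 68 85 123 155 169 175 182 189 191 191 185 181 180 176 162 154
pics/w1.npz cam az 154
176 140 135 158 168 170 170 172 175 177 176 175 174 175 177 175 163 166 175 178 180 179 176 175 177 179 181 182 182 180 176 172 179 180 179 179 179 179 178 178 179 178 178 181 180 170 170 181 183 183 182 180 180 178 179 180 179 180 182 180 170 173 180 176 161 151 149 149 149 148 148 148 143 114 66 50 56 103 166 171 164 156 148 144 144 14
[... 405 characters left out ...]
10 116 117 119 122 141 160 175 187 189 191 194 187 165 185 194 196 197 193 191 191 195 197 199 199 198 197 190 187 200 200 198 198 199 199 197 198 198 196 199 202 201 193 196 203 202 202 202 200 200 199 199 200 201 203 204 201 191 196 202 202 202 202 201 200 199 189 167 161 158 115 59 50 51 79 135 157 159 159 159 157 143 116 109 107 102 95 82
118 120 120 118 124 143 161 173 163 151 163 175 172 141 139 151 148 161 174 153 153 160 158 150 126 129 150 158 145 107 137 153 152 148 125 128 149 156 159 141 137 154 154 151 120 124 156 162 160 139 136 157 156 155 136 138 165 169 160 130 109 147 159 158 147 152 168 168 159 138 129 134 129 108 72 60 62 82 123 125 124 133 135 140 143 145 132 116 111 111
```

View pics/e.png

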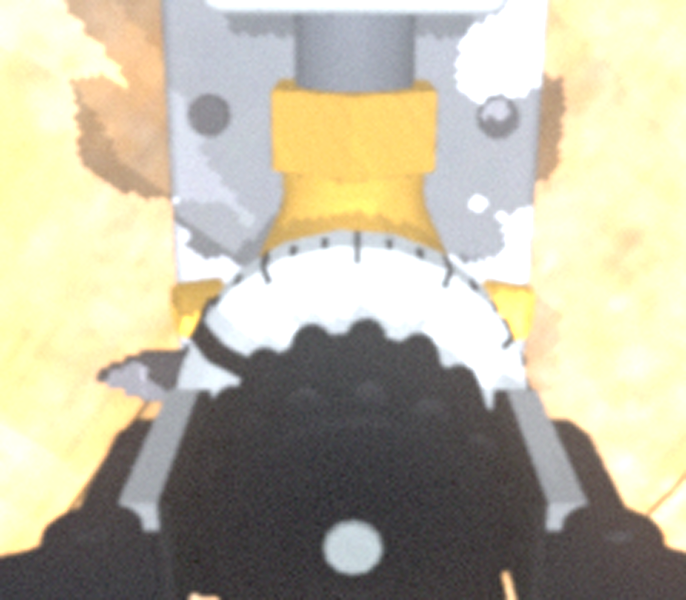

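The dark zero line shows at crop (215,350) in the wrist view. It turned 29° with the 31° tool turn, so the wheel is gripped and not slipping, and it started near the index (214°). I'll keep turning clockwise in small, watched steps.

apply_moves(
  increments=[
    [[0,0,0],[0,0,0.5],0],
    [[0,0,0],[0,0,0.5],0],
    [[0,0,0],[0,0,0.5],0],
    [[0,0,0],[0,0,0.5],0],
    [[0,0,0],[0,0,0.5],0],
  ],
)

```text
time: 8.88
tcp_pos: [0.5018, -0.0635, 0.0973]
ee_rot: [0.583, 0.812, 0.0, 0.0]
wrist_force: [2.3, -2.0, -3.8]
finger_gap: 0.0475
finger_force: 33.4
```

```bash
python3 -c "from h import *;st();avg(6)"
```

```text
t 8.88 pos [ 0.5018 -0.0635  0.0973] q7 0.595 yaw 0.326 F [ 2.3 -2.  -3.8] toolF [-2.6  1.6  3.8] T [-0.423 -0.19   0.097] gap 0.0475 ff 33.43103723884269 tau7 0.542
mean tau5-7 [-0.254  0.703  0.063] T [-0.396 -0.272 -0.018] F [ 2.09 -1.89 -3.78] sdTz 0.054 tau7s [ 0.542  0.407 -0.45  -0.162  0.001  0.037]
```

apply_moves(
  increments=[
    [[0,0,0],[0,0,0.2],0],
    [[0,0,0],[0,0,0.2],0],
    [[0,0,0],[0,0,0.2],0],
    [[0,0,0],[0,0,0.2],0],
    [[0,0,0],[0,0,0.2],0],
  ],
)

```text
time: 9.8
tcp_pos: [0.5017, -0.0635, 0.0973]
ee_rot: [0.631, 0.776, 0.0, 0.0]
wrist_force: [3.0, -1.8, -4.9]
finger_gap: 0.0471
finger_force: 33.3
```

```bash
python3 -c "from h import *;st();avg(6)"
```

```text
t 9.80 pos [ 0.5017 -0.0635  0.0973] q7 0.501 yaw 0.204 F [ 3.  -1.8 -4.9] toolF [-2.4  2.5  4.9] T [-0.485 -0.519  0.067] gap 0.0471 ff 33.340665128625915 tau7 0.175
mean tau5-7 [-0.228  1.274  0.044] T [-0.473 -0.596 -0.048] F [ 3.44 -1.92 -5.41] sdTz 0.059 tau7s [ 0.175  0.15  -0.128 -0.025  0.033  0.057]
```

apply_moves(
  increments=[
    [[0,0,0],[0,0,0.3],0],
    [[0,0,0],[0,0,0.3],0],
    [[0,0,0],[0,0,0.3],0],
    [[0,0,0],[0,0,0.3],0],
    [[0,0,0],[0,0,0.3],0],
  ],
)

```text
time: 10.72
tcp_pos: [0.5017, -0.0635, 0.0973]
ee_rot: [0.699, 0.715, 0.0, 0.0]
wrist_force: [4.3, -2.7, -5.7]
finger_gap: 0.0472
finger_force: 33.3
```

```bash
cat >> h.py <<'E'
def feel(n=5):
    a=[];st()
    for i in range(n):
        s=bot.sense();a.append(s["wrist_torque"][2]);capture("top")
    print("Tz",np.round(a,3),"tail mean %.3f"%np.mean(a[2:]))
E
python3 -c "from h import *;feel()"
```

```text
t 10.72 pos [ 0.5017 -0.0635  0.0973] q7 0.361 yaw 0.023 F [ 4.3 -2.7 -5.7] toolF [-2.8  4.2  5.7] T [-0.518 -0.749  0.057] gap 0.0472 ff 33.286872633825624 tau7 0.295
Tz [ 0.057 -0.029 -0.068 -0.021 -0.139] tail mean -0.076
```

apply_moves(
  increments=[
    [[0,0,0],[0,0,0.3],0],
    [[0,0,0],[0,0,0.3],0],
    [[0,0,0],[0,0,0.3],0],
    [[0,0,0],[0,0,0.3],0],
    [[0,0,0],[0,0,0.3],0],
  ],
)

```text
time: 11.6
tcp_pos: [0.5017, -0.0635, 0.0973]
ee_rot: [0.76, 0.65, 0.0, 0.0]
wrist_force: [5.3, -2.5, -5.9]
finger_gap: 0.0472
finger_force: 33.3
```

```bash
python3 -c "from h import *;feel()"
```

```text
t 11.60 pos [ 0.5017 -0.0635  0.0973] q7 0.222 yaw -0.157 F [ 5.3 -2.5 -5.9] toolF [-1.6  5.7  5.9] T [-0.503 -0.759  0.069] gap 0.0472 ff 33.278505885018035 tau7 0.294
Tz [ 0.069 -0.007 -0.067 -0.05  -0.091] tail mean -0.069
```

apply_moves(
  increments=[
    [[0,0.05,0],[0,0,0.3],0],
    [[0,0,0],[0,0,0.3],0],
    [[0,0,0],[0,0,0.3],0],
    [[0,0,0],[0,0,0.3],0],
    [[0,0,0],[0,0,0.3],0],
  ],
)

```text
time: 12.48
tcp_pos: [0.5018, -0.0635, 0.0972]
ee_rot: [0.816, 0.579, -0.0, -0.001]
wrist_force: [-3.7, -1.8, 0.8]
finger_gap: 0.047
finger_force: 33.8
```

```bash
python3 -c "from h import *;feel()"
```

```text
t 12.47 pos [ 0.5018 -0.0635  0.0972] q7 0.084 yaw -0.337 F [-3.7 -1.8  0.8] toolF [-3.  -2.9 -0.8] T [-0.222  0.865  0.062] gap 0.0470 ff 33.8254984888772 tau7 0.290
Tz [ 0.062 -0.025 -0.067 -0.11  -0.083] tail mean -0.087
```

apply_moves(
  increments=[
    [[0,0,0],[0,0,0.3],0],
    [[0,0,0],[0,0,0.3],0],
    [[0,0,0],[0,0,0.3],0],
    [[0,0,0],[0,0,0.3],0],
    [[0,0,0],[0,0,0.3],0],
  ],
)

```text
time: 13.35
tcp_pos: [0.5018, -0.0635, 0.0972]
ee_rot: [0.864, 0.504, -0.0, -0.001]
wrist_force: [-5.4, -0.2, 3.4]
finger_gap: 0.0472
finger_force: 34.0
```

```bash
python3 -c "from h import *;feel(4)"
```

```text
t 13.35 pos [ 0.5018 -0.0635  0.0972] q7 -0.053 yaw -0.515 F [-5.4 -0.2  3.4] toolF [-2.9 -4.6 -3.4] T [-0.076  1.265  0.1  ] gap 0.0472 ff 34.039309834479354 tau7 0.291
Tz [ 0.1    0.005 -0.07  -0.048] tail mean -0.059
```

apply_moves(
  increments=[
    [[0,-0.02,0],[0,0,0.25],0],
    [[0,0,0],[0,0,0.25],0],
    [[0,0,0],[0,0,0.25],0],
    [[0,0,0],[0,0,0.25],0],
    [[0,0,0],[0,0,0.25],0],
  ],
)

```text
time: 14.18
tcp_pos: [0.5018, -0.0634, 0.0972]
ee_rot: [0.899, 0.437, -0.0, -0.0]
wrist_force: [-5.0, -1.3, 3.3]
finger_gap: 0.0477
finger_force: 34.0
```

```bash
python3 -c "from h import *;feel(4)"
```

```text
t 14.18 pos [ 0.5018 -0.0634  0.0972] q7 -0.168 yaw -0.666 F [-5.  -1.3  3.3] toolF [-4.1 -3.2 -3.3] T [-0.111  1.23   0.056] gap 0.0477 ff 33.95518078497844 tau7 0.230
Tz [ 0.056  0.017 -0.078 -0.086] tail mean -0.082
```

apply_moves(
  increments=[
    [[0,0,0],[0,0,0.25],0],
    [[0,0,0],[0,0,0.25],0],
    [[0,0,0],[0,0,0.25],0],
    [[0,0,0],[0,0,0.25],0],
    [[0,0,0],[0,0,0.25],0],
  ],
)

```text
time: 15.0
tcp_pos: [0.5018, -0.0634, 0.0972]
ee_rot: [0.93, 0.369, -0.0, -0.0]
wrist_force: [-5.6, -1.7, 2.2]
finger_gap: 0.0468
finger_force: 34.0
```

```bash
python3 -c "from h import *;feel(4)"
```

```text
t 15.00 pos [ 0.5018 -0.0634  0.0972] q7 -0.283 yaw -0.816 F [-5.6 -1.7  2.2] toolF [-5.3 -2.6 -2.2] T [-0.132  1.245  0.06 ] gap 0.0468 ff 33.9566704761819 tau7 0.230
Tz [ 0.06  -0.005 -0.06  -0.08 ] tail mean -0.070
```

```bash
cat >> h.py <<'E'
def zero(n):
    p,w=snap(n);q=w["world_from_camera"][:2,3]-C;cam=int(np.degrees(np.arctan2(q[1],q[0])))//2*2
    a=np.arange(cam-90,cam+90,2);pr=prof(p,w,.0295,.1055)[(a//2)%180];print("cam",cam,pr.tolist())
    k=np.where(pr<pr[20:70].max()*.5)[0];print("dark at",a[k]%360)
E
python3 -c "from h import *;zero('pics/w3.npz')"
```

```text
cam 42 [106, 113, 116, 119, 119, 120, 133, 191, 235, 236, 240, 244, 246, 247, 241, 192, 205, 244, 247, 247, 247, 245, 245, 246, 247, 247, 247, 247, 247, 243, 205, 212, 245, 246, 246, 246, 245, 245, 247, 247, 246, 251, 253, 252, 251, 232, 228, 252, 253, 253, 252, 246, 219, 201, 200, 202, 203, 205, 204, 201, 187, 181, 202, 205, 205, 204, 203, 203, 203, 202, 202, 202, 200, 173, 91, 52, 51, 65, 133, 180, 175, 166, 160, 159, 153, 122, 108, 104, 95, 84]
dark at [312 314 316 318 320 322 100 102 104 106 122 124 126 128 130]
```

apply_moves(
  increments=[
    [[0,0,0],[0,0,0.25],0],
    [[0,0,0],[0,0,0.25],0],
    [[0,0,0],[0,0,0.25],0],
    [[0,0,0],[0,0,0.25],0],
    [[0,0,0],[0,0,0.25],0],
  ],
)

```text
time: 15.88
tcp_pos: [0.5018, -0.0634, 0.0972]
ee_rot: [0.955, 0.298, -0.0, -0.0]
wrist_force: [-5.6, -2.0, 3.3]
finger_gap: 0.0472
finger_force: 34.0
```

```bash
python3 -c "from h import *;feel(4)"
```

```text
t 15.88 pos [ 0.5018 -0.0634  0.0972] q7 -0.397 yaw -0.966 F [-5.6 -2.   3.3] toolF [-5.7 -1.6 -3.3] T [-0.111  1.185 -0.003] gap 0.0472 ff 33.95232951515936 tau7 0.229
Tz [-0.003 -0.036 -0.095 -0.054] tail mean -0.074
```

apply_moves(
  increments=[
    [[0,0,0],[0,0,0.25],0],
    [[0,0,0],[0,0,0.25],0],
    [[0,0,0],[0,0,0.25],0],
    [[0,0,0],[0,0,0.25],0],
    [[0,0,0],[0,0,0.25],0],
  ],
)

```text
time: 16.7
tcp_pos: [0.5019, -0.0634, 0.0972]
ee_rot: [0.974, 0.226, -0.0, -0.0]
wrist_force: [-6.4, -1.0, 1.7]
finger_gap: 0.047
finger_force: 33.9
```

```bash
python3 -c "from h import *;feel(4)"
```

```text
t 16.70 pos [ 0.5019 -0.0634  0.0972] q7 -0.511 yaw -1.116 F [-6.4 -1.   1.7] toolF [-6.2 -2.  -1.6] T [-0.029  1.145  0.072] gap 0.0470 ff 33.94872583463439 tau7 0.229
Tz [ 0.072 -0.029 -0.07  -0.089] tail mean -0.079
```

apply_moves(
  increments=[
    [[-0.02,0,0],[0,0,0.25],0],
    [[0,0,0],[0,0,0.25],0],
    [[0,0,0],[0,0,0.25],0],
    [[0,0,0],[0,0,0.25],0],
    [[0,0,0],[0,0,0.25],0],
  ],
)

```text
time: 17.52
tcp_pos: [0.5019, -0.0634, 0.0972]
ee_rot: [0.988, 0.152, -0.0, -0.0]
wrist_force: [-3.6, -0.1, 0.9]
finger_gap: 0.0472
finger_force: 33.8
```

```bash
python3 -c "from h import *;feel(4)"
```

```text
t 17.52 pos [ 0.5019 -0.0634  0.0972] q7 -0.624 yaw -1.266 F [-3.6 -0.1  0.9] toolF [-3.5 -1.  -0.9] T [0.232 0.874 0.119] gap 0.0472 ff 33.82835744712793 tau7 0.206
Tz [ 0.119 -0.024 -0.054 -0.094] tail mean -0.074
```

apply_moves(
  increments=[
    [[0,0,0],[0,0,0.2],0],
    [[0,0,0],[0,0,0.2],0],
    [[0,0,0],[0,0,0.2],0],
    [[0,0,0],[0,0,0.2],0],
    [[0,0,0],[0,0,0.2],0],
  ],
)

```text
time: 18.35
tcp_pos: [0.5019, -0.0635, 0.0973]
ee_rot: [0.996, 0.093, 0.0, -0.0]
wrist_force: [-3.5, 1.0, 0.4]
finger_gap: 0.0471
finger_force: 33.8
```

```bash
python3 -c "from h import *;feel(4)"
```

```text
t 18.35 pos [ 0.5019 -0.0635  0.0973] q7 -0.715 yaw -1.385 F [-3.5  1.   0.4] toolF [-3.2 -1.6 -0.4] T [0.666 0.733 0.16 ] gap 0.0471 ff 33.797538078413254 tau7 0.067
Tz [0.16  0.105 0.039 0.039] tail mean 0.039
```

The seat is felt: the rise over the baseline is about 0.1 N m. A little more brings it mid-band.

apply_moves(
  increments=[
    [[0,0,0],[0,0,0.2],0],
    [[0,0,0],[0,0,0.2],0],
    [[0,0,0],[0,0,0.2],0],
    [[0,0,0],[0,0,0],0],
    [[0,0,0],[0,0,0],0],
  ],
)

```text
time: 19.18
tcp_pos: [0.5019, -0.0634, 0.0973]
ee_rot: [0.998, 0.057, 0.0, -0.0]
wrist_force: [-3.7, 2.1, 0.4]
finger_gap: 0.0473
finger_force: 33.7
```

```bash
python3 -c "from h import *;feel(5);zero('pics/w4.npz')"
```

```text
t 19.18 pos [ 0.5019 -0.0634  0.0973] q7 -0.768 yaw -1.456 F [-3.7  2.1  0.4] toolF [-3.5 -2.5 -0.4] T [1.039 0.61  0.088] gap 0.0473 ff 33.68504093843512 tau7 -0.093
Tz [0.088 0.117 0.103 0.089 0.085] tail mean 0.092
cam 6 [110, 117, 121, 122, 123, 127, 156, 205, 227, 231, 238, 239, 241, 239, 199, 178, 232, 242, 243, 243, 241, 239, 240, 242, 244, 244, 244, 244, 243, 226, 189, 237, 243, 243, 243, 243, 242, 242, 242, 240, 240, 242, 243, 242, 230, 187, 226, 243, 242, 241, 241, 240, 240, 240, 241, 243, 245, 244, 246, 245, 215, 234, 250, 250, 250, 250, 250, 250, 249, 239, 205, 190, 185, 139, 72, 57, 55, 71, 121, 150, 151, 151, 151, 149, 141, 116, 104, 100, 95, 86]
dark at [276 278 280 282 284  64  66  68  70  72  86  88  90  92  94]
```

Rise is about 0.17 N m, so the valve is snug. The zero line stands at about 67° and the index at about 215°, so I need about +147° counter-clockwise. Before going down to the dial, I'll check clearance between the palm and the knob.

```bash
python3 - <<'E'
from h import *
f=np.load("pics/w0.npz");d=f["d"];K=f["K"];T=f["T"]
v,u=np.indices(d.shape);c=np.stack([(u-K[0,2])/K[0,0]*d,-(v-K[1,2])/K[1,1]*d,-d],-1);W=c@T[:3,:3].T+T[:3,3]
m=np.array([[-.9189,.3946,0],[.3946,.9189,0],[0,0,-1.]])
L=(W-[.501,-.0656,.2196])@m
for r in range(250,384,12):print(r,[tuple((L[r,k]*1000).round().astype(int)) for k in(130,170,200,225,256,290,340)])
E
```

```text
250 [(np.int64(-123), np.int64(-160), np.int64(220)), (np.int64(-123), np.int64(-107), np.int64(219)), (np.int64(-93), np.int64(-58), np.int64(164)), (np.int64(-123), np.int64(-36), np.int64(220)), (np.int64(-123), np.int64(5), np.int64(221)), (np.int64(-123), np.int64(49), np.int64(221)), (np.int64(-123), np.int64(114), np.int64(221))]
262 [(np.int64(11), np.int64(-48), np.int64(-42)), (np.int64(-140), np.int64(-109), np.int64(219)), (np.int64(-140), np.int64(-69), np.int64(218)), (np.int64(-140), np.int64(-36), np.int64(219)), (np.int64(-140), np.int64(5), np.int64(220)), (np.int64(-140), np.int64(50), np.int64(220)), (np.int64(-140), np.int64(116), np.int64(220))]
274 [(np.int64(12), np.int64(-44), np.int64(-52)), (np.int64(-158), np.int64(-110), np.int64(219)), (np.int64(-159), np.int64(-70), np.int64(221)), (np.int64(-158), np.int64(-37), np.int64(219)), (np.int64(-159), np.int64(5), np.int64(221)), (np.int64(-159), np.int64(50), np.int64(220)), (np.int64(-159), np.int64(117), np.int64(220))]
286 [(np.int64(11), np.int64(-42), np.int64(-58)), (np.int64(-176), np.int64(-111), np.
[... 2199 characters left out ...]
89)), (np.int64(-214), np.int64(100), np.int64(135))]
370 [(np.int64(17), np.int64(-26), np.int64(-98)), (np.int64(18), np.int64(-17), np.int64(-99)), (np.int64(12), np.int64(-12), np.int64(-93)), (np.int64(11), np.int64(-6), np.int64(-93)), (np.int64(11), np.int64(2), np.int64(-93)), (np.int64(12), np.int64(10), np.int64(-94)), (np.int64(17), np.int64(20), np.int64(-99))]
382 [(np.int64(17), np.int64(-25), np.int64(-101)), (np.int64(19), np.int64(-16), np.int64(-103)), (np.int64(12), np.int64(-11), np.int64(-97)), (np.int64(13), np.int64(-5), np.int64(-98)), (np.int64(12), np.int64(2), np.int64(-97)), (np.int64(12), np.int64(10), np.int64(-97)), (np.int64(18), np.int64(19), np.int64(-102))]
```

The palm clears the knob by about 10 mm when gripping the dial. Next: release the wheel, go down 27 mm and grip the dial gently.

apply_moves(
  increments=[
    [[0,0,0],[0,0,0],0.7],
    [[0,0,0],[0,0,0],1],
    [[0,0,0],[0,0,0],1],
    [[0,0,0],[0,0,0],1],
    [[0,0,0.3],[0,0,0],1],
  ],
  grip_force=20,
)

```text
time: 20.1
tcp_pos: [0.5022, -0.0638, 0.0914]
ee_rot: [0.998, 0.057, 0.0, 0.0]
wrist_force: [0.3, 0.1, -0.4]
finger_gap: 0.0855
finger_force: 0.0
```

apply_moves(
  increments=[
    [[0,0,0.4],[0,0,0],1],
    [[0,0,0.4],[0,0,0],1],
    [[0,0,0.25],[0,0,0],1],
    [[0,0,0],[0,0,0],1],
    [[0,0,0],[0,0,0],1],
  ],
)

```text
time: 20.72
tcp_pos: [0.502, -0.0637, 0.0704]
ee_rot: [0.998, 0.057, 0.0, 0.0]
wrist_force: [0.5, 0.5, -0.2]
finger_gap: 0.0853
finger_force: 0.0
```

```bash
python3 -c "from h import *;st();zero('pics/w5.npz')"
```

```text
t 20.73 pos [ 0.502  -0.0637  0.0704] q7 -0.730 yaw -1.456 F [ 0.5  0.5 -0.2] toolF [ 0.6 -0.4  0.2] T [-0.012 -0.022  0.012] gap 0.0853 ff 0.0 tau7 0.005
cam 6 [134, 124, 93, 109, 135, 138, 139, 140, 142, 144, 147, 179, 230, 234, 234, 236, 234, 167, 169, 232, 237, 238, 237, 235, 234, 236, 237, 239, 239, 239, 238, 236, 202, 176, 236, 238, 237, 237, 237, 235, 237, 236, 235, 235, 237, 237, 236, 226, 175, 231, 237, 236, 234, 234, 234, 233, 233, 235, 236, 236, 237, 244, 240, 186, 214, 192, 182, 180, 170, 151, 148, 147, 146, 145, 146, 143, 104, 47, 40, 39, 56, 112, 139, 142, 143, 142, 141, 141, 141, 140]
dark at [280 282  68  70  72  74  76  78]
```

apply_moves(
  increments=[
    [[0,0,0],[0,0,0],0.8],
    [[0,0,0],[0,0,0],0.7],
    [[0,0,0],[0,0,0],0.6],
    [[0,0,0],[0,0,0],0.6],
    [[0,0,0],[0,0,0],0.6],
  ],
  grip_force=20,
)

```text
time: 21.4
tcp_pos: [0.502, -0.0634, 0.0708]
ee_rot: [0.998, 0.057, 0.0, -0.0]
wrist_force: [-0.9, 0.6, 5.2]
finger_gap: 0.0631
finger_force: 20.7
```

```bash
python3 -c "from h import *;st()"
```

```text
t 21.40 pos [ 0.502  -0.0634  0.0708] q7 -0.729 yaw -1.456 F [-0.9  0.6  5.2] toolF [-0.8 -0.7 -5.2] T [0.208 0.206 0.051] gap 0.0631 ff 20.725814381148666 tau7 -0.016
```

apply_moves(
  increments=[
    [[0,0,-0.03],[0,0,-0.3],0.6],
    [[0,0,0],[0,0,-0.5],0.6],
    [[0,0,0],[0,0,-0.6],0.6],
    [[0,0,0],[0,0,-0.6],0.6],
    [[0,0,0],[0,0,-0.5],0.6],
  ],
)

```text
time: 22.02
tcp_pos: [0.5019, -0.0634, 0.0709]
ee_rot: [0.978, 0.208, 0.0, -0.0]
wrist_force: [-0.2, -0.0, 0.5]
finger_gap: 0.0627
finger_force: 23.0
```

```bash
python3 -c "from h import *;feel(4);zero('pics/w6.npz')"
```

```text
t 22.02 pos [ 0.5019 -0.0634  0.0709] q7 -0.504 yaw -1.152 F [-0.2 -0.   0.5] toolF [-0.2 -0.1 -0.5] T [0.151 0.042 0.02 ] gap 0.0627 ff 23.029351708246395 tau7 -0.504
Tz [0.02  0.052 0.015 0.027] tail mean 0.021
cam 24 [138, 120, 82, 117, 141, 143, 145, 146, 147, 149, 151, 161, 216, 239, 241, 242, 235, 160, 198, 241, 243, 243, 242, 240, 240, 242, 243, 244, 244, 243, 242, 240, 194, 202, 243, 242, 241, 242, 241, 239, 240, 240, 238, 238, 241, 241, 239, 207, 198, 239, 240, 240, 238, 238, 244, 234, 200, 189, 192, 192, 191, 189, 167, 162, 189, 191, 191, 189, 190, 189, 189, 187, 173, 157, 152, 135, 70, 39, 36, 39, 78, 137, 148, 149, 148, 148, 148, 148, 147, 146]
dark at [296 298 300  86  88  90  92  94]
```

apply_moves(
  increments=[
    [[0,0,0],[0,0,-0.8],0.6],
    [[0,0,0],[0,0,-0.8],0.6],
    [[0,0,0],[0,0,-0.8],0.6],
    [[0,0,0],[0,0,-0.8],0.6],
    [[0,0,0],[0,0,-0.8],0.6],
  ],
)

```text
time: 22.9
tcp_pos: [0.5019, -0.0634, 0.0709]
ee_rot: [0.901, 0.434, 0.0, -0.0]
wrist_force: [0.9, 1.1, 1.2]
finger_gap: 0.0628
finger_force: 23.1
```

apply_moves(
  increments=[
    [[0,0,0],[0,0,-0.8],0.6],
    [[0,0,0],[0,0,-0.8],0.6],
    [[0,0,0],[0,0,-0.8],0.6],
    [[0,0,0],[0,0,-0.8],0.6],
    [[0,0,0],[0,0,-0.8],0.6],
  ],
)

```text
time: 23.52
tcp_pos: [0.5018, -0.0634, 0.0709]
ee_rot: [0.772, 0.635, 0.0, -0.0]
wrist_force: [0.2, 1.9, 0.4]
finger_gap: 0.0627
finger_force: 23.1
```

```bash
python3 -c "from h import *;feel(3);zero('pics/w7.npz')"
```

```text
t 23.52 pos [ 0.5018 -0.0634  0.0709] q7 0.207 yaw -0.194 F [0.2 1.9 0.4] toolF [ 1.9 -0.2 -0.4] T [ 0.331  0.064 -0.051] gap 0.0627 ff 23.08369454811327 tau7 -0.909
Tz [-0.051  0.008  0.037] tail mean 0.037
cam 78 [143, 145, 128, 88, 119, 147, 148, 150, 152, 154, 156, 157, 158, 156, 156, 156, 160, 154, 113, 142, 159, 161, 163, 163, 161, 180, 234, 245, 240, 214, 199, 197, 191, 170, 191, 200, 199, 198, 198, 198, 197, 200, 199, 196, 198, 201, 202, 197, 182, 201, 205, 204, 203, 201, 201, 201, 200, 201, 203, 206, 206, 206, 200, 195, 204, 205, 205, 205, 205, 205, 204, 202, 202, 201, 201, 185, 102, 51, 48, 47, 85, 144, 159, 159, 159, 158, 158, 158, 158, 157]
dark at [354 356  24 140 142 144 146 148]
```

apply_moves(
  increments=[
    [[0,0,0],[0,0,-0.8],0.6],
    [[0,0,0],[0,0,-0.8],0.6],
    [[0,0,0],[0,0,-0.8],0.6],
    [[0,0,0],[0,0,-0.8],0.6],
    [[0,0,0],[0,0,-0.8],0.6],
  ],
)

```text
time: 24.35
tcp_pos: [0.5017, -0.0633, 0.0709]
ee_rot: [0.6, 0.8, 0.0, -0.0]
wrist_force: [-2.4, 2.9, 4.6]
finger_gap: 0.0627
finger_force: 25.6
```

apply_moves(
  increments=[
    [[0,0,0],[0,0,-0.8],0.6],
    [[0,0,0],[0,0,-0.8],0.6],
    [[0,0,0],[0,0,-0.8],0.6],
    [[0,0,0],[0,0,-0.8],0.6],
    [[0,0,0],[0,0,-0.8],0.6],
  ],
)

```text
time: 24.98
tcp_pos: [0.5016, -0.0633, 0.0711]
ee_rot: [0.392, 0.92, 0.0, -0.0]
wrist_force: [-1.4, 3.5, 4.6]
finger_gap: 0.0632
finger_force: 31.3
```

```bash
python3 -c "
from h import *
feel(3);zero('pics/w8.npz')
p,w=load('pics/w8.npz')
cv2.imwrite('pics/f.png',cv2.convertScaleAbs(cv2.resize(p[100:310,130:370,::-1],(686,600),interpolation=2),alpha=1.2))"
```

```text
t 24.98 pos [ 0.5016 -0.0633  0.0711] q7 0.917 yaw 0.764 F [-1.4  3.5  4.6] toolF [ 3.5  1.4 -4.6] T [ 0.567  0.694 -0.341] gap 0.0632 ff 31.33471746579744 tau7 -0.637
Tz [-0.341 -0.015  0.106] tail mean 0.106
cam 132 [145, 145, 146, 130, 114, 139, 147, 148, 151, 151, 153, 158, 176, 189, 190, 191, 193, 196, 184, 176, 193, 194, 195, 196, 192, 190, 192, 196, 198, 199, 199, 198, 196, 193, 198, 201, 199, 198, 197, 198, 195, 196, 198, 195, 194, 198, 201, 196, 189, 197, 201, 201, 200, 199, 198, 197, 197, 196, 199, 200, 201, 200, 195, 186, 193, 184, 165, 162, 162, 161, 162, 161, 160, 161, 159, 145, 78, 44, 43, 49, 100, 151, 156, 156, 155, 156, 155, 154, 154, 152]
dark at [194 196 198 200 202]
```

View pics/f.png

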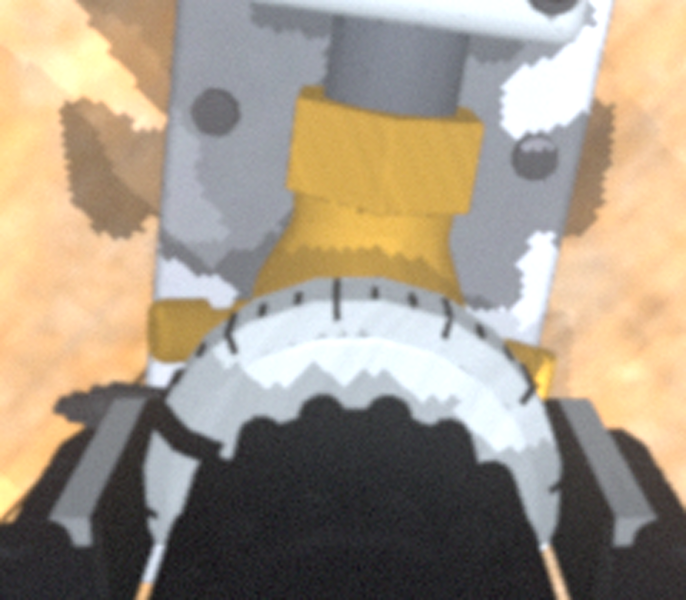

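The zero line is at crop (185,430), about 198°. Torque and finger force rose as the left finger reached the nose, so the tips are probably brushing it. I'll open, raise 3 mm and regrip.

apply_moves(
  increments=[
    [[0,0,0],[0,0,0],0.9],
    [[0,0,0],[0,0,0],0.9],
    [[0,0,-0.15],[0,0,0],0.9],
    [[0,0,0],[0,0,0],0.9],
    [[0,0,0],[0,0,0],0.9],
  ],
)

```text
time: 25.8
tcp_pos: [0.5018, -0.0637, 0.0739]
ee_rot: [0.393, 0.92, -0.0, 0.0]
wrist_force: [-0.7, 0.2, 0.2]
finger_gap: 0.077
finger_force: 0.0
```

```bash
python3 -c "from h import *;feel(2);zero('pics/w9.npz')"
```

```text
t 25.80 pos [ 0.5018 -0.0637  0.0739] q7 0.916 yaw 0.764 F [-0.7  0.2  0.2] toolF [ 0.6 -0.4 -0.2] T [-0.046 -0.027 -0.035] gap 0.0770 ff 0.0 tau7 -0.003
Tz [-0.035  0.023] tail mean nan
cam 132 [145, 146, 147, 130, 114, 141, 148, 149, 150, 154, 171, 188, 190, 191, 190, 190, 193, 196, 185, 175, 192, 194, 195, 195, 192, 191, 193, 195, 197, 199, 198, 198, 195, 193, 199, 201, 200, 197, 197, 198, 196, 197, 198, 195, 195, 199, 200, 195, 186, 199, 200, 201, 201, 198, 197, 197, 196, 196, 199, 200, 202, 200, 195, 190, 198, 186, 164, 162, 162, 161, 160, 160, 161, 160, 160, 143, 72, 45, 45, 49, 103, 150, 157, 156, 155, 156, 155, 156, 155, 154]
dark at [194 196 198 200]
  return _methods._mean(a, axis=axis, dtype=dtype,
  ret = ret.dtype.type(ret / rcount)
```

apply_moves(
  increments=[
    [[0,0,0],[0,0,0],0.7],
    [[0,0,0],[0,0,0],0.6],
    [[0,0,0],[0,0,0],0.6],
    [[0,0,0],[0,0,0],0.6],
    [[0,0,-0.03],[0,0,0],0.6],
  ],
  grip_force=20,
)

```text
time: 26.58
tcp_pos: [0.5019, -0.0635, 0.0744]
ee_rot: [0.393, 0.92, 0.0, 0.0]
wrist_force: [1.1, 0.2, -3.7]
finger_gap: 0.0628
finger_force: 22.8
```

```bash
python3 -c "from h import *;feel(2)"
```

```text
t 26.57 pos [ 0.5019 -0.0635  0.0744] q7 0.916 yaw 0.764 F [ 1.1  0.2 -3.7] toolF [-0.6  0.9  3.7] T [ 0.042 -0.231  0.075] gap 0.0628 ff 22.774936656933278 tau7 -0.007
Tz [ 0.075 -0.016] tail mean nan
  return _methods._mean(a, axis=axis, dtype=dtype,
  ret = ret.dtype.type(ret / rcount)
```

apply_moves(
  increments=[
    [[0,0,0],[0,0,-0.5],0.6],
    [[0,0,0],[0,0,-0.6],0.6],
    [[0,0,0],[0,0,-0.6],0.6],
    [[0,0,0],[0,0,-0.5],0.6],
    [[0,0,0],[0,0,-0.3],0.6],
  ],
)

```text
time: 27.3
tcp_pos: [0.5019, -0.0635, 0.0743]
ee_rot: [0.25, 0.968, 0.0, -0.0]
wrist_force: [0.3, 0.8, 0.2]
finger_gap: 0.0629
finger_force: 23.0
```

```bash
python3 -c "
from h import *
feel(4);zero('pics/w10.npz')
p,w=load('pics/w10.npz')
cv2.imwrite('pics/g.png',cv2.convertScaleAbs(cv2.resize(p[100:310,130:370,::-1],(686,600),interpolation=2),alpha=1.2))"
```

```text
t 27.30 pos [ 0.5019 -0.0635  0.0743] q7 1.143 yaw 1.065 F [0.3 0.8 0.2] toolF [ 0.2  0.9 -0.2] T [ 0.167 -0.162 -0.041] gap 0.0629 ff 23.001089676981792 tau7 -0.181
Tz [-0.041  0.054  0.022  0.01 ] tail mean 0.016
cam 150 [149, 151, 146, 128, 137, 150, 153, 153, 154, 157, 162, 183, 195, 195, 196, 197, 202, 199, 187, 195, 199, 202, 202, 198, 196, 198, 200, 204, 204, 204, 204, 202, 198, 200, 205, 203, 202, 202, 203, 201, 200, 201, 200, 199, 201, 203, 203, 198, 200, 205, 204, 204, 202, 201, 201, 200, 199, 201, 203, 203, 184, 165, 157, 164, 167, 166, 165, 166, 166, 165, 164, 163, 162, 163, 157, 100, 49, 44, 45, 76, 139, 160, 161, 159, 159, 159, 159, 158, 156, 156]
dark at [210 212 214 216 218]
```

View pics/g.png

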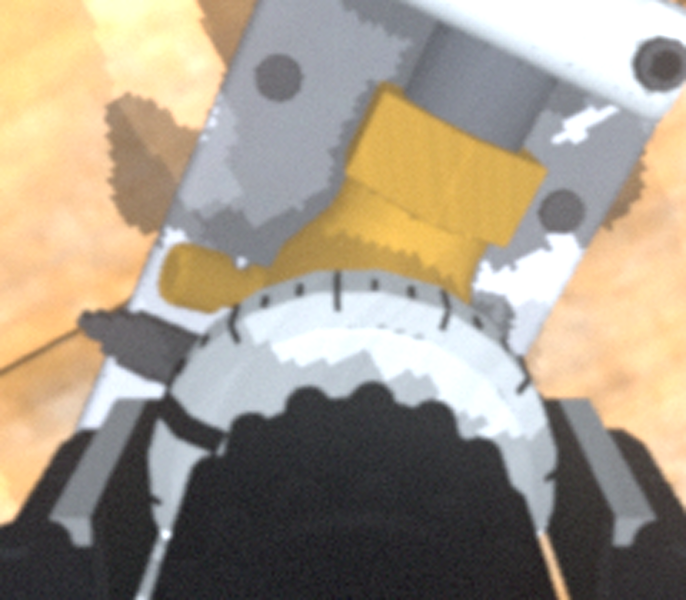

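The nose tip shows at crop (83,320) and the zero line runs from (168,408) to (222,442). Next I compare their angles.

```bash
python3 - <<'E'
from h import *
p,w=load("pics/w10.npz");c=lambda x,y:(130+x*240/686-.3,100+y*210/600-.3)
# stem centre from w4-like views: w0
p0,w0=load("pics/w0.npz");print("stem w0",onplane(w0,257,195,.144))
for C0 in (np.array([.5019,-.0635]),np.array([.5026,-.062])):
    a=lambda q:np.degrees(np.arctan2(q[1]-C0[1],q[0]-C0[0]))%360
    for n,x,z in(("nose",(83,320),.089),("z bevel out",(170,408),.104),("z in",(218,441),.108)):
        q=onplane(w,*c(*x),z);print(n,q.round(4),"r %.4f"%np.hypot(*(q[:2]-C0)),"ang %.1f"%a(q))
    for nn in("pics/w1.npz","pics/w10.npz","pics/w5.npz"):
        p1,w1=load(nn);print(nn,prof(p1,w1,.0295,.1055,C0)[95:118] if nn!="pics/w5.npz" else prof(p1,w1,.0295,.1055,C0)[28:46])
E
```

```text
stem w0 [ 0.50210018 -0.06185262  0.144     ]
nose [ 0.4614 -0.0906  0.089 ] r 0.0487 ang 213.8
z bevel out [ 0.4768 -0.0801  0.104 ] r 0.0301 ang 213.4
z in [ 0.4834 -0.075   0.108 ] r 0.0218 ang 212.0
pics/w1.npz [169 153 149 148 148 148 147 147 146 134  91  55  50  64 120 164 166 163
 157 148 143 144 146]
pics/w10.npz [166 165 166 164 165 164 163 163 162 136  66  46  45  57 116 156 160 160
 159 158 158 156 152]
pics/w5.npz [148 148 147 146 146 144 115  52  39  38  48  97 138 142 143 142 142 142]
nose [ 0.4614 -0.0906  0.089 ] r 0.0501 ang 214.7
z bevel out [ 0.4768 -0.0801  0.104 ] r 0.0315 ang 215.0
z in [ 0.4834 -0.075   0.108 ] r 0.0232 ang 214.2
pics/w1.npz [181 176 162 151 149 149 149 148 148 148 143 107  62  50  63 120 170 166
 155 148 146 145 147]
pics/w10.npz [167 166 166 166 166 166 165 165 164 163 156 102  50  44  45  69 137 161
 161 161 160 160 160]
pics/w5.npz [156 148 145 144 142 127  65  42  39  42  84 132 139 141 140 140 139 138]
```

Zero line and index agree within about 1°. I'll release, rise and check.

apply_moves(
  increments=[
    [[0,0,0],[0,0,0],0.8],
    [[0,0,0],[0,0,0],1],
    [[0,0,0],[0,0,0],1],
    [[0,0,-0.5],[0,0,0],1],
    [[0,0,-0.8],[0,0,0],1],
  ],
)

```text
time: 28.18
tcp_pos: [0.5015, -0.0636, 0.101]
ee_rot: [0.251, 0.968, -0.0, -0.0]
wrist_force: [1.3, 0.5, -0.1]
finger_gap: 0.0855
finger_force: 0.0
```

apply_moves(
  increments=[
    [[0,0,-1],[0,0,0],1],
    [[0,0,-1],[0,0,0],1],
    [[0,0,-1],[0,0,0],1],
    [[0,0,-1],[0,0,0],1],
    [[0,0,-1],[0,0,0],1],
  ],
)

```text
time: 28.8
tcp_pos: [0.5017, -0.0636, 0.2019]
ee_rot: [0.251, 0.968, 0.0, 0.0]
wrist_force: [-0.1, 0.5, 0.7]
finger_gap: 0.0856
finger_force: 0.0
```

```bash
python3 - <<'E'
from h import *
st();zero("pics/w11.npz")
p,w=load("pics/w11.npz")
cv2.imwrite('pics/h.png',cv2.convertScaleAbs(cv2.resize(p[110:250,170:330,::-1],(686,600),interpolation=2),alpha=1.2))
# knob flute phase (18 or so lobes) in world angle: z ring at top edge
for n in("pics/w4.npz","pics/w5.npz","pics/w8.npz","pics/w10.npz","pics/w11.npz"):
    p1,w1=load(n);q=w1["world_from_camera"][:2,3]-C;cam=np.degrees(np.arctan2(q[1],q[0]))
    g=cv2.cvtColor(p1,cv2.COLOR_RGB2GRAY);out=[]
    C0=np.array([.5024,-.0625]);A=np.arange(cam-45,cam+45,1.)
    for a in np.radians(A):
        rs=np.arange(.019,.027,.0003);v=[g[int(round(y)),int(round(x))] for x,y in(proj(w1,[C0[0]+r*np.cos(a),C0[1]+r*np.sin(a),.142]) for r in rs)]
        k=np.where(np.array(v)>100)[0];out.append(rs[k[0]] if len(k) else .027)
    out=np.array(out)-np.mean(out);best=[]
    for N in range(12,26):best.append((abs(np.sum(out*np.exp(1j*N*np.radians(A)))),N,np.degrees(np.angle(np.sum(out*np.exp(1j*N*np.radians(A)))))/N))
    print(n,[(round(b[0]*1e3,1),b[1],round(b[2],1)) for b in sorted(best)[-3:]], "N16..20 phase",[(b[1],round(b[2],1)) for b in best if 15<b[1]<21])
E
```

```text
t 28.80 pos [ 0.5017 -0.0636  0.2019] q7 1.144 yaw 1.064 F [-0.1  0.5  0.7] toolF [ 0.3  0.4 -0.7] T [-0.011 -0.027  0.013] gap 0.0856 ff 0.0 tau7 -0.002
cam 150 [223, 221, 210, 199, 205, 218, 223, 224, 225, 225, 224, 214, 190, 166, 158, 158, 159, 156, 150, 152, 157, 161, 161, 160, 157, 157, 160, 162, 163, 163, 162, 160, 154, 153, 159, 162, 161, 160, 160, 160, 160, 159, 159, 160, 160, 161, 160, 156, 157, 162, 164, 164, 163, 161, 160, 160, 161, 160, 160, 162, 162, 157, 153, 158, 162, 163, 162, 162, 161, 161, 162, 167, 170, 171, 160, 123, 77, 59, 74, 129, 185, 207, 211, 211, 211, 212, 217, 221, 221, 218]
dark at [212 214 216]
pics/w4.npz [(np.float64(0.0), 13, np.float64(6.5)), (np.float64(0.0), 18, np.float64(-3.5)), (np.float64(0.0), 14, np.float64(6.5))] N16..20 phase [(16, np.float64(7.1)), (17, np.float64(-4.0)), (18, np.float64(-3.5)), (19, np.float64(-2.9)), (20, np.float64(-2.4))]
pics/w5.npz [(np.float64(0.0), 13, np.float64(6.4)), (np.float64(0.0), 18, np.float64(-3.6)), (np.float64(0.0), 14, np.float64(6.4))] N16..20 phase [(16, np.float64(5.9)), (17, np.float64(-4.2)), (18,
[... 171 characters left out ...]
64(0.0), 14, np.float64(4.6))] N16..20 phase [(16, np.float64(-1.8)), (17, np.float64(-4.4)), (18, np.float64(3.2)), (19, np.float64(-8.9)), (20, np.float64(8.7))]
pics/w10.npz [(np.float64(0.0), 13, np.float64(11.8)), (np.float64(0.0), 18, np.float64(0.2)), (np.float64(0.0), 14, np.float64(-4.0))] N16..20 phase [(16, np.float64(-10.3)), (17, np.float64(-8.6)), (18, np.float64(0.2)), (19, np.float64(8.1)), (20, np.float64(-3.2))]
pics/w11.npz [(np.float64(4.9), 25, np.float64(-1.1)), (np.float64(5.0), 23, np.float64(4.4)), (np.float64(5.0), 24, np.float64(-5.9))] N16..20 phase [(16, np.float64(0.6)), (17, np.float64(7.2)), (18, np.float64(-6.7)), (19, np.float64(0.0)), (20, np.float64(5.9))]
```

View pics/h.png

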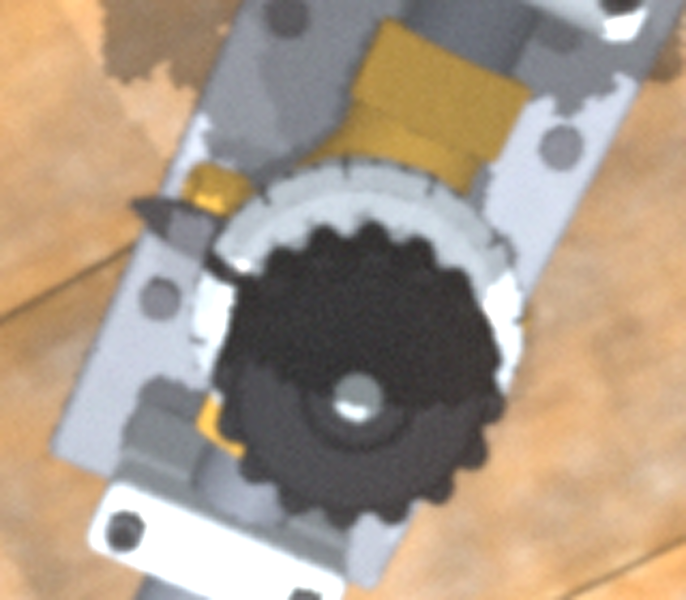

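```bash
python3 - <<'E'
from h import *
C0=np.array([.5022,-.0624])
for n in("pics/w4.npz","pics/w5.npz","pics/w6.npz","pics/w7.npz","pics/w8.npz","pics/w10.npz","pics/w11.npz"):
    p1,w1=load(n);q=w1["world_from_camera"][:2,3]-C0;cam=np.degrees(np.arctan2(q[1],q[0]))
    g=cv2.cvtColor(p1,cv2.COLOR_RGB2GRAY).astype(np.float32);A=np.arange(cam-40,cam+40,1.);rs=np.arange(.017,.029,.0002);o=[]
    for a in np.radians(A):
        uv=np.array([proj(w1,[C0[0]+r*np.cos(a),C0[1]+r*np.sin(a),.115]) for r in rs],np.float32)
        v=cv2.remap(g,uv[:,:1],uv[:,1:],cv2.INTER_LINEAR)[:,0];k=np.where(v>105)[0];o.append(rs[k[0]] if len(k) else np.nan)
    o=np.array(o);ok=~np.isnan(o);x=np.radians(A[ok]);y=o[ok]*1e3
    res=[]
    for N in range(14,25):
        M=np.c_[np.ones_like(x),x-x.mean(),(x-x.mean())**2,np.cos(N*x),np.sin(N*x)];b,_,_,_=np.linalg.lstsq(M,y,rcond=None);e=np.std(y-M@b)
        res.append((round(e,3),N,round(np.degrees(np.arctan2(b[4],b[3]))/N,1),round(np.hypot(b[3],b[4]),2)))
    print(n,round(cam),ok.sum(),round(y.mean(),1),[tuple(map(float,r)) for r in sorted(res)[:3]], "N18,20",[r[2] for r in res if r[1] in(18,20)])
E
```

```text
pics/w4.npz 7 80 21.6 [(0.207, 14.0, 0.0, 1.37), (0.358, 15.0, 0.6, 1.28), (0.628, 16.0, 1.2, 1.01)] N18,20 [np.float64(2.1), np.float64(-6.7)]
pics/w5.npz 6 80 21.5 [(0.157, 14.0, 6.3, 1.33), (0.388, 15.0, 6.3, 1.26), (0.677, 16.0, 6.3, 0.98)] N18,20 [np.float64(6.5), np.float64(-2.5)]
pics/w6.npz 24 80 21.5 [(0.153, 14.0, 6.7, 1.37), (0.422, 15.0, 7.9, 1.24), (0.698, 16.0, 9.0, 0.93)] N18,20 [np.float64(-9.9), np.float64(2.6)]
pics/w7.npz 79 80 21.7 [(0.14, 14.0, 0.3, 1.37), (0.374, 15.0, 5.6, 1.31), (0.679, 16.0, 10.2, 1.04)] N18,20 [np.float64(-2.4), np.float64(-3.2)]
pics/w8.npz 134 80 22.3 [(0.21, 15.0, 1.8, 1.38), (0.252, 14.0, -7.6, 1.33), (0.526, 16.0, 10.0, 1.21)] N18,20 [np.float64(3.9), np.float64(7.6)]
pics/w10.npz 151 80 22.4 [(0.243, 15.0, 0.4, 1.31), (0.261, 14.0, -10.4, 1.32), (0.521, 16.0, 9.9, 1.09)] N18,20 [np.float64(5.9), np.float64(-7.3)]
pics/w11.npz 151 80 23.3 [(0.22, 15.0, 1.3, 1.31), (0.278, 16.0, 10.7, 1.24), (0.502, 14.0, -9.5, 1.15)] N18,20 [np.float64(6.5), np.float64(6.2)]
```

```bash
python3 - <<'E'
from h import *
fr=["w4","w5","w6","w7","w8","w10","w11"];D=[]
for n in fr:
    p,w=load(f"pics/{n}.npz");D.append((cv2.cvtColor(p,cv2.COLOR_RGB2GRAY).astype(np.float32),w))
def edge(g,w,C0,z):
    q=w["world_from_camera"][:2,3]-C0;cam=np.degrees(np.arctan2(q[1],q[0]));x=np.radians(np.arange(cam-40,cam+40,1.));rs=np.arange(.013,.029,.0002)
    P=np.stack([C0[0]+rs*np.cos(x[:,None]),C0[1]+rs*np.sin(x[:,None]),np.full((len(x),len(rs)),z)],-1)
    c=(P-w["world_from_camera"][:3,3])@w["world_from_camera"][:3,:3];K=w["camera_matrix"]
    v=cv2.remap(g,(K[0,2]-K[0,0]*c[...,0]/c[...,2]).astype(np.float32),(K[1,2]+K[1,1]*c[...,1]/c[...,2]).astype(np.float32),cv2.INTER_LINEAR)
    return x,rs[np.argmax(v>105,1)]*1e3
for z in(.111,.114,.117,.120,.123,.126):
  for N in(14,15,16,17,18):
    E=[];ph=[];m=[]
    for g,w in D:
        x,y=edge(g,w,np.array([.5022,-.0624]),z);M=np.c_[np.ones_like(x),x-x.mean(),(x-x.mean())**2,np.cos(N*x),np.sin(N*x)]
        b=np.linalg.lstsq(M,y,rcond=None)[0];E.append(np.std(y-M@b));ph.append(np.degrees(np.arctan2(b[4],b[3]))/N%(360/N));m.append(y.mean())
    if np.mean(E)<.35:print(z,N,round(np.mean(E),3),"r",np.round(m,1),"phase",np.round(ph,1),"period",round(360/N,1))
E
```

```text
0.114 14 0.236 r [21.2 21.  21.  21.3 21.8 21.9 23.1] phase [ 0.1  6.3  6.7  0.3 18.1 15.3 16.2] period 25.7
0.117 15 0.204 r [22.3 22.3 22.4 22.5 23.2 23.3 23.6] phase [0.5 6.4 7.9 5.5 1.9 0.4 1.3] period 24.0
0.12 16 0.214 r [23.4 23.6 23.8 23.9 24.6 24.5 24.2] phase [ 0.9  6.4  8.9 10.  10.1  9.8 10.7] period 22.5
0.12 17 0.279 r [23.4 23.6 23.8 23.9 24.6 24.5 24.2] phase [ 1.3  6.4  9.6 14.  17.4 18.1 18.9] period 21.2
0.123 17 0.274 r [24.4 25.  25.  25.3 25.8 25.8 24.8] phase [ 1.3  6.3  9.7 14.2 17.4 18.2 18.9] period 21.2
0.123 18 0.237 r [24.4 25.  25.  25.3 25.8 25.8 24.8] phase [ 1.6  6.4 10.4 17.7  3.9  5.6  6.3] period 20.0
```

With 16 flutes (22.9° spacing measured in the last picture), the wheel's phase stayed within about 4° after springback. The seat was pressed further than that, so the valve is still shut, and the zero line stands at the index. Handing in.

```bash
python3 -c "from plant import bot;print(bot.finish_job())"
```

```text
the job is handed in; nothing more can be done
None
```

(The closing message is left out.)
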